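# Open the red drying cage by its thumb latch

### The arm

A 7-joint arm with a two-finger parallel gripper is mounted at the origin on the work surface. World frame = base frame: x ahead of the robot, y to its left, z up, the work surface at z = 0. Lengths are in m, angles in degrees, forces in N, time in s.
With the tool pointing down it reaches from about 0.4 to 0.9 m from the base axis. Payload 5.5 kg.
Tool frame: the origin (TCP) lies at the very end of the fingers, on their centre line; the grasp point (between the pads) lies 19 mm behind it; x points along the fingers, y is the direction in which the jaws open and shut, and the axes are right-handed (so a half turn about x gives the same grasp; the last joint's range is limited). The gripper opens to 85 mm and grips with 20 to 120 N. Pads are 22 mm wide; open, the fingers measure 114 mm over their backs; the gripper's body (76 mm by 85 mm) begins 54 mm behind the grasp point. The pads swing forward as they close: fully open they stand 13 mm farther back than shut.
Start: joints at [85.038, 28.699, -24.465, 88.831, 12.651, 65.22, -12.049], TCP at [0.223, -0.611, 0.231] pointing down, gripper open.
Joint ranges: [-164.97, 164.97], [-17.58, 116.51], [-87.97, 89.64], [11.32, 138.91], [-80.73, 260.73], [10.89, 115.49], [-147.41, 147.41]. Speed limits (degrees/s): [147.25, 147.25, 180, 180, 180, 180, 180].

### API

Orientations are given as a 3x3 rotation matrix whose columns are the frame's x, y, z axes.
In Python, from plant import robot gives the robot as it stands. Calls block until the motion is done:
- robot.move_pose(position, orientation): joint-space move of the TCP to a pose.
- robot.servo_line(position, max_speed=0.15, frame=None, until_force=None): straight line of the TCP; frame=None keeps the orientation; max_speed is the mean speed in m/s. With until_force (N) it stops when the force on the tool has changed by that much, and returns True; else False.
- robot.move_joints(angles): joint-space move.
- robot.command_gripper(opening, grasp_force=None): opening from 0.0 (shut) to 1.0 (fully open); grasp_force is the grip in N (None keeps the last); returns when the fingers have stopped.
- robot.pause(seconds).
- robot.inverse_kinematics(position, orientation): joint angles nearest the present ones, or None.
- robot.observe(): the state.
- robot.read_camera(name): name is "side" or "top"; returns (picture, depth): 400x640x3 uint8, red, green, blue; 400x640 float32, m along the optical axis (not along the pixel's ray), 0 where there is no reading.
- robot.get_calibration(name): a dict with "fov_y" (degrees; the focal length in pixels is half the picture's height over the tangent of half this angle, whatever the lens; pixels are square), "cx", "cy" (the principal point, pixels), "k1" (the pictures are not rectified: a ray, as slopes to the right and down, at radius r is drawn at 1 + k1 r^2 times it, then the intrinsics apply), "R" (3x3) and "t" (3): a world point X has camera coordinates R X + t. Camera axes: x right, y down, z forward; pixel columns grow to the right and rows downward; lengths in m; the calibration is good to about 2 mm. A picture is of the moment at which its call begins. get_calibration takes no time and is no camera call.
A pose or a line that the arm cannot do raises robot.Unreachable and nothing moves.
- robot.finish_job(): hands the job in, once; it reports no verdict.
Trained networks look in the newest picture that a camera, given by its name, has taken for a name from the list of things; names that differ only in an ending like _2 or _b are one class to them, and where a whole thing is asked for, a point or a joint stands for the part that bears it (a point fixed in the world has none). Each returns a list of dicts, best first, with "score" (0 to 1); they miss things now and then, are a little off and sometimes report something else, mostly with a low value. They report only what shows in the picture. A call takes as long as a camera call.
- robot.regions_of(label, camera): "region" (400x640 bool, what is visible of it) and "rect" ([left, top, right, bottom] in pixels, round what is visible of it).
- robot.mark_of(label, camera): "uv" ([column, row] in pixels: a listed point, or the origin of a listed thing).
The state is a dict: "clock": time; "qpos": joint angles; "joint_velocities": joint speeds; "joint_efforts": joint torques, N m; "tcp_pos": TCP position; "ee_rot": TCP orientation; "wrist_force": force on the tool from outside, world axes, zero at the start; "wrist_torque": the same for the moment, N m; "width": opening from 0.0 (shut) to 1.0 (fully open).
Only numpy, scipy, OpenCV 4.12 (cv2) and the standard library are available. Lean on these libraries where they do the work, as an engineer would, in place of code of your own. Each camera call takes 0.05 s, during which the arm holds its last target. There are 200 camera calls.

### The job

Open the drying cage that has the red thumb lever: press the lever down so that the latch bar rises out of its catch, keep it down while you swing the gate out towards you by about 60 degrees or more, then let go and leave the gate standing open. Leave the cage with the blue lever shut.

Things in the scene. Friction and masses are not known exactly. Their poses are not given: they have to be found in the camera images.
- red_lever (a point): Centre of the red thumb lever: an upright plate 40 mm tall, 30 wide along the gate, 12 thick across it (pinch its thickness from above, one finger each side of the gate's plane). It stands over the gate's top edge (z = 0.119). At rest: z = 0.177, in the gate's plane, 85 mm from the hinge line; it moves with gate and latch. Fingertips have room down to z = 0.13.
- red_hinge (a point): On the vertical hinge line at z = 0.177, fixed to the red cage: wood and wire, 270 mm wide, 210 deep, 132 high without latch, red figures inside. Axes (they do not turn with the gate): z up, x from the gate square into the cage, -y from the hinge along the shut gate (223 mm wide) to the U-shaped steel catch on the cage's post, 236 to 250 mm from the hinge line, top z = 0.173.
- red_gate (a joint): Angle of the red cage's gate, rad: 0 shut, grows to 1.75 as it swings out towards the robot about the hinge (clockwise seen from above). Light friction (0.04 N m): it stays where it is left. While the latch bar is in the catch it cannot open more than about 0.02.
- red_latch (a joint): Angle of the see-saw latch bar, rad: 0 at rest, to 0.45 as lever goes down and far end rises; clear of the catch above 0.18 (lever 12 mm down; 20 is comfortable). Under 3 N; its weight returns it. Its axle, square to the gate, is 150 mm from the hinge line at z = 0.165: 65 mm beyond the lever and 12 mm lower. Axle bracket on the gate: 27 mm thick, 18 wide, top z = 0.176.
- blue_gate (a joint): Angle of the gate of the other cage, the same in all but colour (blue lever, blue figures inside), rad: 0 shut. It must stay shut.

How it is judged:
By the outcome, as a careful person would: the job done as asked, in the order asked, and still so for the second after the job is handed in, with the robot touching nothing.
It also fails if it takes over 38 s, if anything falls off the work surface, if the arm or the gripper's body presses on something with over 40 N, if the wrist force passes 120 N, or if a joint passes its speed limit or range.

## Working session

There is one attempt and no reset: what is moved stays moved. The work goes in short steps, each a Python script; the robot and the scene stay as the last script left them, time stands still between calls to the robot, and variables do not carry over. Pictures are saved under pics/ and viewed, about 8 in all and at most 12, crops included, and the job is handed in when it is done.

```bash
mkdir -p pics; ls; cat > h.py <<'E'
import numpy as np, cv2
from plant import robot
def K(n):
    c=robot.get_calibration(n); f=200/np.tan(np.radians(c["fov_y"])/2); return c,f
def rays(n,uv):
    c,f=K(n); d=(np.atleast_2d(uv).astype(float)-[c["cx"],c["cy"]])/f
    s=d.copy()
    for _ in range(20): s=d/(1+c["k1"]*(s**2).sum(1,keepdims=True))
    R=np.array(c["R"]);t=np.array(c["t"])
    return -R.T@t,(np.c_[s,np.ones(len(s))]@R)   # centre, dirs with unit depth
def at_z(n,uv,z):
    o,d=rays(n,uv); return o+d*((z-o[2])/d[:,2])[:,None]
def at_depth(n,uv,dep):
    o,d=rays(n,uv); return o+d*np.asarray(dep).reshape(-1,1)
def proj(n,X):
    c,f=K(n); p=np.atleast_2d(X)@np.array(c["R"]).T+np.array(c["t"]); s=p[:,:2]/p[:,2:]
    s=s*(1+c["k1"]*(s**2).sum(1,keepdims=True)); return s*f+[c["cx"],c["cy"]]
E
python3 - <<'E'
from h import *
np.set_printoptions(precision=4,suppress=True)
ims=[]
for n in("top","side"):
    im,d=robot.read_camera(n); np.savez(f"pics/{n}0.npz",im=im,d=d); cv2.imwrite(f"pics/{n}0.png",im[...,::-1])
    c,f=K(n); print(n,f,c["k1"],rays(n,[[320,200]]))
    for l in("red_lever","red_hinge","blue_gate","red_gate"):
        for m in robot.mark_of(l,n)[:3]:
            uv=m["uv"]; r,cc=int(uv[1]),int(uv[0]); dp=np.median(d[r-1:r+2,cc-1:cc+2])
            print(l,uv,round(m["score"],2),at_z(n,[uv],.177)[0],at_depth(n,[uv],[dp])[0])
    for m in robot.regions_of("red_lever",n)[:3]:
        g=m["region"]&(d>0); v=np.argwhere(g)[:,::-1]; P=at_depth(n,v,d[g]); print("reg",round(m["score"],2),m["rect"],np.median(P,0),P.min(0),P.max(0))
print(robot.observe()["clock"])
E
```

```text
pics
top 409.8231895837131 -0.1014847540959566 (array([0.4747, 0.0201, 1.1704]), array([[ 0.0843,  0.0356, -0.9959]]))
red_lever [399.7, 178.4] 0.57 [ 0.6056 -0.1404  0.177 ] [ 0.6048 -0.1394  0.1833]
red_hinge [366.7, 166.8] 0.9 [ 0.6368 -0.061   0.177 ] [ 0.6641 -0.0746  0.0095]Traceback (most recent call last):
  File "<stdin>", line 8, in <module>
ValueError: it knows: red_hinge, red_lever
```

```bash
python3 - <<'E'
from h import *
np.set_printoptions(precision=4,suppress=True)
for n in("top","side"):
    im,d=robot.read_camera(n); np.savez(f"pics/{n}0.npz",im=im,d=d); cv2.imwrite(f"pics/{n}0.png",im[...,::-1])
    for l in("red_lever","red_hinge"):
        for m in robot.mark_of(l,n)[:3]:
            uv=m["uv"]; r,cc=int(uv[1]),int(uv[0]); dp=np.median(d[r-1:r+2,cc-1:cc+2])
            print(n,l,uv,round(m["score"],2),at_z(n,[uv],.177)[0],at_depth(n,[uv],[dp])[0])
    try:
      for m in robot.regions_of("red_lever",n)[:3]:
        g=m["region"]&(d>0); v=np.argwhere(g)[:,::-1]; P=at_depth(n,v,d[g]); print("reg",round(m["score"],2),m["rect"],np.median(P,0),P.min(0),P.max(0))
    except ValueError as e: print(e)
    # red and blue saturated pixels above z .15
    hsv=cv2.cvtColor(im,cv2.COLOR_RGB2HSV); vv,uu=np.mgrid[:400,:640]
    P=at_depth(n,np.c_[uu.ravel(),vv.ravel()],d.ravel()).reshape(400,640,3)
    for nm,ms in(("red",(hsv[...,0]<8)|(hsv[...,0]>172)),("blue",(hsv[...,0]>100)&(hsv[...,0]<130))):
        g=ms&(hsv[...,1]>130)&(hsv[...,2]>60)&(P[...,2]>.15)&(P[...,2]<.21)&(d>0)
        k,lab,st,ce=cv2.connectedComponentsWithStats(g.astype(np.uint8))
        for i in range(1,k):
            if st[i,4]>25: Q=P[lab==i]; print(n,nm,st[i],ce[i],np.median(Q,0),Q.min(0),Q.max(0))
print(robot.observe()["clock"])
E
```

```text
top red_lever [399.6, 178.4] 0.87 [ 0.6057 -0.1401  0.177 ] [ 0.6049 -0.1392  0.183 ]
top red_hinge [365.8, 169.4] 0.93 [ 0.6304 -0.0585  0.177 ] [ 0.6566 -0.0718  0.0095]
reg 0.81 [393.6, 175.8, 470.7, 193.2] [ 0.5921 -0.2355  0.1709] [ 0.5704 -0.3191  0.0001] [ 0.6168 -0.1262  0.1979]
top red [493  24  11  11  91] [498.4505  28.6044] [ 0.9892 -0.4192  0.1782] [ 0.9795 -0.4333  0.1671] [ 1.0051 -0.4075  0.1943]
top red [317  28  11  10  90] [322.1111  32.8111] [0.9882 0.0385 0.1789] [0.9793 0.0258 0.1677] [0.9996 0.0519 0.194 ]
top red [145  38  11  11  85] [149.5647  42.9412] [0.9887 0.4956 0.1771] [0.9791 0.4842 0.1676] [1.0086 0.5106 0.1925]
top red [406  43  13  10  97] [412.4124  47.6289] [ 0.9398 -0.1896  0.1792] [ 0.9307 -0.2072  0.1582] [ 0.9549 -0.1775  0.1935]
top red [229  50  12  11  89] [234.1124  55.1685] [0.9393 0.2657 0.1756] [0.9293 0.2542 0.1582] [0.9554 0.2825 0.1951]
top red [394 173  13   7  56] [400.1071 175.9821] [ 0.609  -0.1391  0.1946] [ 0.603  -0.1528  0.18  ] [ 0.6166 -0.1262  0.1979]
top blue [437  25   8   6  31] [440.3548  27.4194] [ 0.9921 -0.2648  0.
[... 1888 characters left out ...]
.4258  0.1784] [ 0.9781 -0.4371  0.1693] [ 0.9946 -0.4137  0.1925]
side red [390 184  12  20 133] [395.406 192.188] [ 0.606  -0.1453  0.1876] [ 0.6013 -0.1561  0.1643] [ 0.6174 -0.1287  0.1991]
side blue [348 106   6   8  28] [350.3929 110.0357] [0.9885 0.3389 0.1782] [0.9793 0.3311 0.1669] [0.9978 0.3457 0.1897]
side blue [391 125   8   9  43] [394.8372 129.4186] [0.9374 0.1098 0.1767] [0.9273 0.0996 0.1686] [0.9483 0.1173 0.1909]
side blue [469 140   9  10  55] [473.3636 145.5091] [ 0.9871 -0.1205  0.1783] [ 0.9785 -0.1297  0.1687] [ 0.9948 -0.1091  0.1929]
side blue [547 172  12  12  72] [553.4583 177.8333] [ 0.9366 -0.3498  0.1794] [ 0.9294 -0.3605  0.17  ] [ 0.9437 -0.3384  0.192 ]
0.55
```

View pics/top0.png

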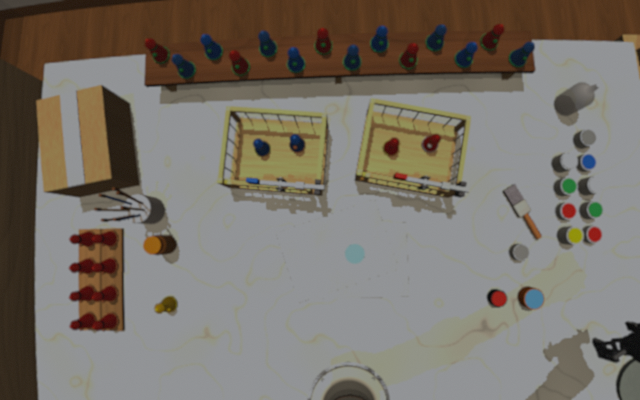

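View pics/side0.png

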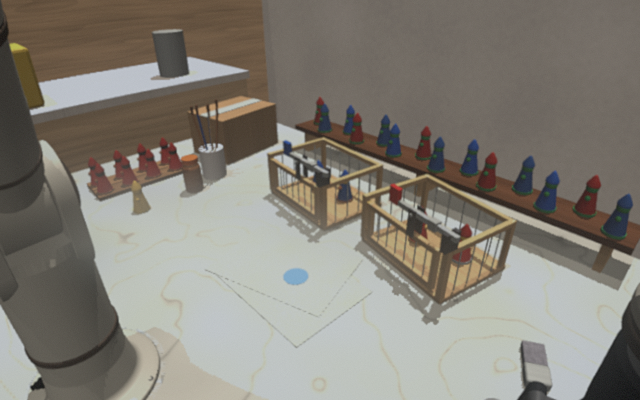

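The top view shows the red lever at about (400,177), with the bar running to the catch at about (465,189). The side view shows it at about (395,192). The hinge mark is 85 mm from the lever, which agrees. The blue cage is to the left, clear of the swing. Next I'll fit the gate line and check IK along the whole path before moving.

```bash
python3 - <<'E'
from h import *
np.set_printoptions(precision=4,suppress=True)
A=[]
for n in("top","side"):
    z=np.load(f"pics/{n}0.npz"); im,d=z["im"],z["d"]; vv,uu=np.mgrid[:400,:640]
    P=at_depth(n,np.c_[uu.ravel(),vv.ravel()],d.ravel()).reshape(-1,3)
    g=(d.ravel()>0)&(P[:,2]>.15)&(P[:,2]<.2)&(abs(P[:,0]-.595)<.06)&(P[:,1]>-.33)&(P[:,1]<-.1)
    Q=P[g]; m,dd=Q[:,:2].mean(0),np.linalg.svd(Q[:,:2]-Q[:,:2].mean(0))[2][0] if len(Q)<4000 else None
    print(n,len(Q),m,dd,"yaw(-y dir)",np.degrees(np.arctan2(dd[0],-dd[1])*1), "x at y=-.14",m[0]+dd[0]/dd[1]*(-.14-m[1]), Q[:,1].min(),Q[:,1].max())
    # cage top rail (z~.125-.135)
    g=(d.ravel()>0)&(P[:,2]>.12)&(P[:,2]<.138)&(P[:,0]>.5)&(P[:,0]<.88)&(P[:,1]>-.4)&(P[:,1]<0)
    R=P[g][:,:2].astype(np.float32); print("rail",cv2.minAreaRect(R))
    v=np.array([[uu.ravel()[i],vv.ravel()[i]] for i in np.where(g)[0][:1]])
o=robot.observe(); print(o["ee_rot"],o["clock"])
im=np.load("pics/top0.npz")["im"]; s=np.load("pics/side0.npz")["im"]
a=cv2.resize(im[90:210,345:485],None,fx=4,fy=4,interpolation=cv2.INTER_CUBIC)
b=cv2.resize(s[165:315,350:520],None,fx=3.2,fy=3.2,interpolation=cv2.INTER_CUBIC)
for n,I,o0,k in(("top",a,(345,90),4),("side",b,(350,165),3.2)):
    H=np.array([.632,-.0585]);L=np.array([.607,-.140]);u=(L-H)/np.linalg.norm(L-H)
    for r,zz in((0,.177),(.085,.177),(.15,.165),(.243,.173)):
        p=(proj(n,[[*(H+u*r),zz]])[0]-o0)*k; cv2.circle(I,tuple(int(t) for t in p),4,(0,255,0),1)
    cv2.imwrite(f"pics/{n}_crop.png",I[...,::-1])
E
```

```text
top 570 [ 0.5915 -0.2249] [-0.2081 -0.9781] yaw(-y dir) -12.012793190741132 x at y=-.14 0.6096082403854373 -0.3129196974283935 -0.12624043650982023
rail ((0.6948654055595398, -0.1901809126138687), (0.26842716336250305, 0.2181064933538437), 77.34132385253906)
side 1104 [ 0.5884 -0.2275] [-0.2163 -0.9763] yaw(-y dir) -12.489324962628181 x at y=-.14 0.6077996510324584 -0.3126267438419881 -0.12531279905199527
rail ((0.6944955587387085, -0.1898810714483261), (0.27129125595092773, 0.22015592455863953), 77.54074096679688)
[[ 0.      0.3428 -0.9394]
 [-0.     -0.9394 -0.3428]
 [-1.      0.     -0.    ]] 0.55
```

```bash
python3 -c "
import cv2,numpy as np
a=cv2.imread('pics/top_crop.png');b=cv2.imread('pics/side_crop.png')
c=np.zeros((a.shape[0]+b.shape[0],max(a.shape[1],b.shape[1]),3),np.uint8);c[:a.shape[0],:a.shape[1]]=a;c[a.shape[0]:,:b.shape[1]]=b
cv2.imwrite('pics/both.png',cv2.resize(c,None,fx=.62,fy=.62,interpolation=cv2.INTER_AREA))"
```

```text
(no output)
```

View pics/both.png

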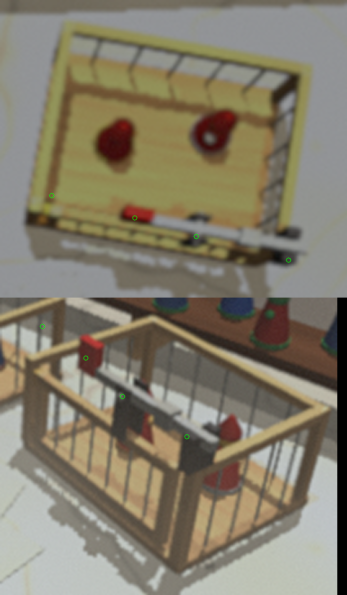

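The gate line yaw is 12.5° from both the bar fit and the rail fit, so the hinge is refined to about (0.626,-0.0575); my hinge-mark circle sat about 1 cm off this line. The lever is at (0.608,-0.1405).

```bash
cat >> h.py <<'E'
YAW=np.radians(12.5); U=np.array([-np.sin(YAW),-np.cos(YAW)]); L0=np.array([.608,-.1405]); HNG=L0-.085*U
def pose(gate,latch,zoff=.016,L=None):
    """TCP pose for gripping lever (centre zoff above TCP) at given gate and latch angles; tool stays vertical"""
    c,s=np.cos(gate),np.sin(gate); u=np.array([c*U[0]+s*U[1],-s*U[0]+c*U[1]]); n=np.array([-u[1],u[0]])
    # lever relative to axle: 65 back towards hinge, 12 up
    a,b=-.065,.012; cl,sl=np.cos(latch),np.sin(latch)
    r=.150+a*cl+b*-sl; z=.165+a*sl+b*cl
    p=HNG+u*r; R=np.column_stack([[0,0,-1],[n[0],n[1],0],np.cross([0,0,-1],[n[0],n[1],0])])
    return np.array([p[0],p[1],z-zoff]),R
E
python3 - <<'E'
from h import *
np.set_printoptions(precision=3,suppress=True)
p,R=pose(0,0); print(p,R)
for g,l in((0,0),(0,.32),(.4,.32),(.8,.32),(1.26,.32)):
    p,R=pose(g,l); print(g,p,robot.inverse_kinematics(p,R))
p,R=pose(0,0); up=p+[0,0,.10]
robot.command_gripper(.55,30); robot.move_pose(up,R)
o=robot.observe(); print(o["tcp_pos"],o["qpos"],o["clock"],o["width"])
robot.servo_line(p+[0,0,.035],.15); 
o=robot.observe(); print(o["tcp_pos"],o["clock"],o["wrist_force"])
for n in("top","side"):
    im,d=robot.read_camera(n); cv2.imwrite(f"pics/{n}1.png",im[...,::-1])
    I=im[90:210,345:485] if n=="top" else im[120:290,320:520]
    cv2.imwrite(f"pics/{n}1c.png",cv2.resize(I,None,fx=2.8,fy=2.8,interpolation=cv2.INTER_CUBIC)[...,::-1])
a=cv2.imread("pics/top1c.png");b=cv2.imread("pics/side1c.png"); h=max(a.shape[0],b.shape[0])
f=lambda x:cv2.copyMakeBorder(x,0,h-x.shape[0],0,0,cv2.BORDER_CONSTANT)
c=np.hstack([f(a),f(b)]); cv2.imwrite("pics/both1.png",cv2.resize(c,None,fx=.8,fy=.8))
E
```

```text
[ 0.608 -0.141  0.161] [[ 0.     0.976 -0.216]
 [ 0.    -0.216 -0.976]
 [-1.     0.    -0.   ]]
0 [ 0.608 -0.141  0.161] [ 47.568  39.131 -53.375  95.713  34.594  63.138 -28.462]
0 [ 0.608 -0.14   0.14 ] [ 46.688  40.288 -52.018  96.573  35.587  61.142 -29.199]
0.4 [ 0.577 -0.126  0.14 ] [ 45.446  35.498 -48.517 101.534  31.112  57.34  -50.65 ]
0.8 [ 0.554 -0.102  0.14 ] [ 42.212  31.385 -44.939 105.535  26.942  54.281 -73.079]
1.26 [ 0.542 -0.065  0.14 ] [  36.755   28.452  -41.4    108.079   23.491   52.225 -100.627]
[ 0.608 -0.143  0.261] [ 50.623  34.096 -58.347  90.207  30.016  72.76  -25.13 ] 3.1917 0.5487719740735205
[ 0.608 -0.141  0.196] 3.775 [ 0.027 -0.57  -0.138]
```

View pics/both1.png

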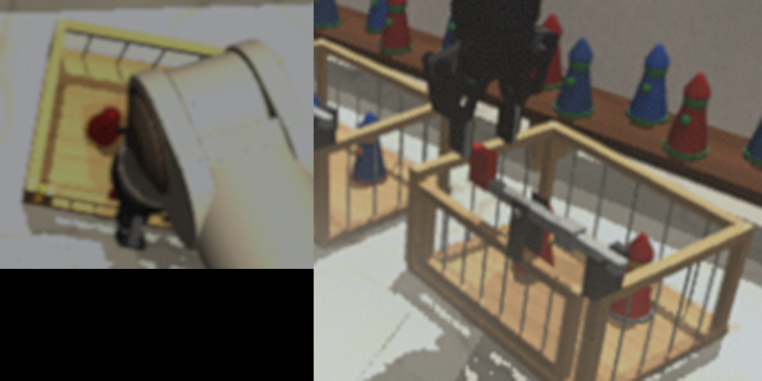

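The side view shows the fingers just above the lever, one on each side. Next I'll descend, grip, press and check.

```bash
python3 - <<'E'
from h import *
np.set_printoptions(precision=3,suppress=True)
def rep(s):
    o=robot.observe(); print(s,o["tcp_pos"],o["wrist_force"],round(o["width"],3),round(o["clock"],2))
p,R=pose(0,0)
print(robot.servo_line(p,.08,R,until_force=12)); rep("down")
robot.command_gripper(0,25); rep("grip")
for l in(.12,.24,.33):
    p,R=pose(0,l); print(robot.servo_line(p,.04,R,until_force=25)); rep(l)
im,d=robot.read_camera("side"); rep("pic")
cv2.imwrite("pics/side2.png",cv2.resize(im[120:290,320:520],None,fx=3,fy=3,interpolation=cv2.INTER_CUBIC)[...,::-1])
E
```

```text
False
down [ 0.608 -0.14   0.161] [-0.274 -0.637 -0.373] 0.551 4.46
grip [ 0.61  -0.141  0.162] [ 6.054 -0.166 -2.892] 0.133 4.86
False
0.12 [ 0.611 -0.139  0.155] [5.349 0.591 2.912] 0.135 5.21
False
0.24 [ 0.61  -0.139  0.147] [6.215 2.176 2.832] 0.139 5.56
False
0.33 [ 0.61  -0.139  0.141] [5.633 2.919 3.183] 0.139 5.86
pic [ 0.61  -0.139  0.141] [5.731 1.803 3.103] 0.136 5.91
```

View pics/side2.png

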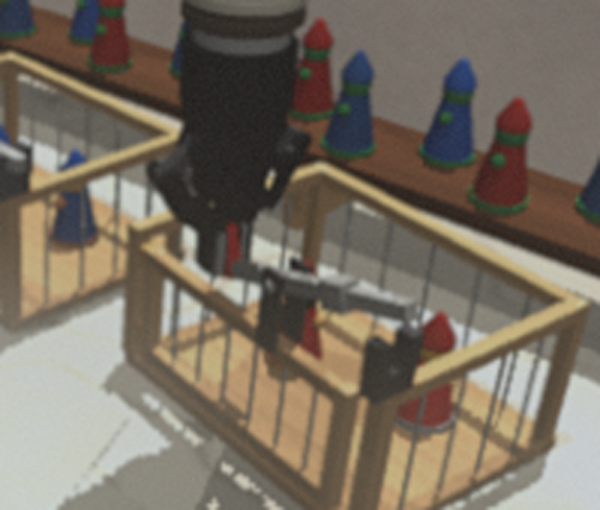

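The lever is gripped at (232,245), and the bar's far end at about (415,308) stands above the catch. The arm gave way 2 mm in x, so I'll shift the model by that and swing in small steps.

```bash
sed -i 's/L0=np.array(\[.608,-.1405\])/L0=np.array([.610,-.1405])/' h.py; python3 - <<'E'
from h import *
np.set_printoptions(precision=3,suppress=True)
for g in np.r_[.05,.1:1.31:.1]:
    p,R=pose(g,.33)
    hit=robot.servo_line(p,.05,R,until_force=25)
    o=robot.observe(); print(round(g,2),hit,o["tcp_pos"]-p,o["wrist_force"],round(o["width"],3),round(o["clock"],2))
    if hit: break
im,d=robot.read_camera("side")
cv2.imwrite("pics/side3.png",cv2.resize(im[100:330,270:530],None,fx=2.4,fy=2.4,interpolation=cv2.INTER_CUBIC)[...,::-1])
E
```

```text
0.05 False [0.001 0.001 0.001] [2.978 2.641 3.983] 0.137 6.16
0.1 False [0.001 0.001 0.001] [2.906 3.46  4.925] 0.133 6.41
0.2 False [0.001 0.001 0.001] [4.347 3.302 4.713] 0.133 6.72
0.3 False [0.001 0.001 0.001] [5.4   2.78  3.883] 0.138 7.04
0.4 False [0.001 0.001 0.001] [3.953 4.234 3.895] 0.139 7.36
0.5 False [0.002 0.001 0.001] [5.267 3.95  3.229] 0.134 7.67
0.6 False [0.002 0.001 0.001] [5.109 3.203 2.138] 0.138 7.99
0.7 False [0.002 0.001 0.001] [6.033 3.753 2.772] 0.13 8.31
0.8 False [0.002 0.001 0.001] [6.705 4.518 2.729] 0.14 8.62
0.9 False [0.002 0.    0.001] [4.289 3.662 2.604] 0.139 8.94
1.0 False [0.002 0.    0.001] [5.048 3.176 2.848] 0.136 9.26
1.1 False [0.002 0.    0.001] [4.779 3.413 2.474] 0.128 9.57
1.2 False [0.002 0.    0.   ] [5.183 2.281 3.083] 0.138 9.89
1.3 False [0.002 0.    0.001] [4.617 1.907 4.031] 0.133 10.21
```

View pics/side3.png

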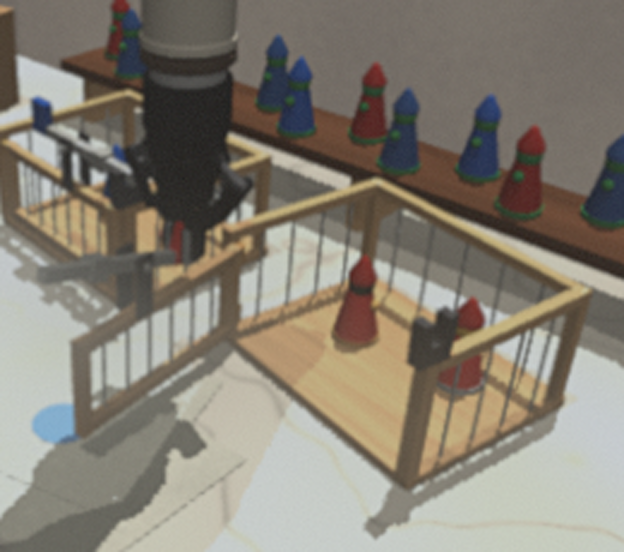

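The gate stands wide open (about 74°), with the latch still held and the blue cage shut. Next I'll release, lift straight up, back off and look.

```bash
python3 - <<'E'
from h import *
np.set_printoptions(precision=3,suppress=True)
def rep(s):
    o=robot.observe(); print(s,o["tcp_pos"],o["wrist_force"],round(o["width"],3),round(o["clock"],2)); return o
robot.command_gripper(.55); robot.pause(.3); o=rep("open")
t=o["tcp_pos"]; robot.servo_line([t[0],t[1],.30],.1); o=rep("up")
robot.servo_line([.45,-.35,.33],.2); rep("away"); robot.pause(.5)
out=[]
for n in("top","side"):
    im,d=robot.read_camera(n); vv,uu=np.mgrid[:400,:640]
    P=at_depth(n,np.c_[uu.ravel(),vv.ravel()],d.ravel()).reshape(400,640,3)
    for l in("red_lever","red_hinge"):
        for m in robot.mark_of(l,n)[:1]:
            q=at_z(n,[m["uv"]],.177)[0]; v=q[:2]-HNG; print(n,l,m["uv"],round(m["score"],2),q,"dist",np.hypot(*v),"gate deg",np.degrees(np.arctan2(U[0]*v[1]-U[1]*v[0],U@v)*-1))
    hsv=cv2.cvtColor(im,cv2.COLOR_RGB2HSV)
    g=(hsv[...,0]>100)&(hsv[...,0]<130)&(hsv[...,1]>130)&(P[...,2]>.16)&(P[...,2]<.21)&(abs(P[...,0]-.61)<.03)&(abs(P[...,1]-.22)<.05)&(d>0)
    if g.any(): print("blue",n,g.sum(),np.median(P[g],0))
    out.append(im[90:300,190:500] if n=="top" else im[100:310,230:540])
cv2.imwrite("pics/end.png",cv2.resize(np.vstack(out),None,fx=1.4,fy=1.4,interpolation=cv2.INTER_CUBIC)[...,::-1])
E
```

```text
open [ 0.544 -0.062  0.139] [-0.349  0.84   0.821] 0.549 10.99
up [ 0.543 -0.062  0.299] [-0.393  0.65   0.264] 0.553 12.75
away [ 0.451 -0.349  0.33 ] [-0.03   0.074 -0.109] 0.552 14.43
top red_lever [369.6, 205.0] 0.92 [ 0.543 -0.064  0.177] dist 0.08578221959764658 gate deg 72.89635537060038
top red_hinge [366.0, 169.4] 0.69 [ 0.63  -0.059  0.177] dist 0.002467431548198202 gate deg -65.82174642080258
blue top 40 [0.61  0.218 0.195]
side red_lever [344.9, 192.9] 0.77 [ 0.543 -0.061  0.177] dist 0.08567597520325397 gate deg 75.2848762845797
side red_hinge [369.5, 178.3] 0.72 [ 0.633 -0.052  0.177] dist 0.007593672815202568 gate deg -151.99636512529844
blue side 12 [0.609 0.215 0.197]
```

View pics/end.png

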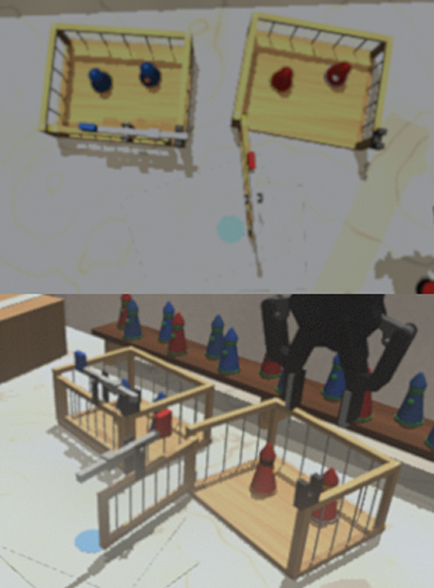

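The red gate stands open at about 74° with the latch back at rest, the blue cage is shut, and the gripper is clear.

```bash
python3 -c "
from plant import robot
robot.finish_job(); print(robot.observe()['clock'])"
```

```text
the job is handed in; nothing more can be done
the job is handed in; nothing more can be done
```

The red cage's gate is open, the blue cage is still shut, and the job is handed in. I pinched the red lever from above and pressed it about 21 mm down until the bar stood clear of the catch. I held it down while swinging the gate out, then let go, lifted straight up and backed away.

- **Gate angle:** after release the lever's position put the gate at 73° from the top camera and 75° from the side camera. The lever was 86 mm from the hinge, against 85 mm expected.
- **Latch:** the last picture shows it fallen back to its rest position.
- **Blue cage:** its lever is where it was at the start.
- **Contact:** the gripper was clear, with wrist force near zero. During the job it stayed under about 10 N at the points I checked.
- **Time:** about 15 s of the 38 s allowed had passed when I handed in.

**Disagreement:** the hinge marks from the networks were 2 to 8 mm (first sightings up to about 10 mm) off the hinge I fitted from the gate line. I used the fitted hinge, and the low forces during the swing bore it out.

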